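# Weigh a basket on the hand scale

## Robot

A 6-joint arm with a two-finger parallel gripper is mounted at the origin on the work surface. World frame = base frame: x ahead of the robot, y to its left, z up, the work surface at z = 0. Lengths are in m, angles in rad, forces in N, time in s.
With the tool pointing down it reaches from about 0.425 to 0.95 m from the base axis. Payload 3.5 kg.
Tool frame: the origin (TCP) lies midway between the tips of the shut fingers; the grasp point (between the pads) lies 19 mm behind it; z points along the fingers, y is the line along which they close (so a half turn about z gives the same grasp; the last joint's range is limited). The gripper opens to 85 mm and grips with 20 to 120 N. Pads are 22 mm wide; open, the fingers measure 114 mm over their backs; the gripper's body (76 mm by 85 mm) begins 54 mm behind the grasp point. The pads swing forward as they close: fully open they stand 13 mm farther back than shut.
Start: joints at [-1.319, 0.286, 1.577, -0, 1.279, -0.15], TCP at [0.264, -0.621, 0.231] pointing down, gripper open.
Joint ranges: [-2.77, 2.77], [-0.9, 2.22], [0.21, 2.48], [-1.53, 4.67], [0.24, 2.81], [-2.84, 2.84]. Speed limits (rad/s): [2.79, 2.79, 3.14, 3.14, 3.14, 3.14].

## Interface

Orientations are given as a unit quaternion [x, y, z, w].
In Python, from plant import ctrl, cams, order gives the robot as it stands.
- The arm moves only by the tool move_arm, never from a script. Its argument "plan" is one flat list of numbers, 7 for each row, row after row: the shift along the world's x, y, z in mm, then the turn, a rotation vector about the world's x, y, z in degrees, then the finger opening in mm, from 0 to 85.4. A call has 1 to 12 rows; each row shifts and turns the commanded pose from where the row before left it; what a row does not reach is not made up. A row lasts 1/10 s, in which the tool goes at most 50 mm and 8.59 degrees, less where a joint would pass 70% of its speed; a pose out of reach is approached as far as the arm can. A call is refused whole if a number of a shift passes 50 or a number of a turn 8.59, either way. A call with a gripper value outside its range is refused whole. The fingers move at their own pace and stop on an object; "newtons" is the grip in N (left out, the last holds). Time passes only in rows, so rows that do not move let the fingers close. It gives the time, the measured TCP pose, the force, the opening and the grip force at its end, in the units of the state.
- ctrl.get_state(): the state, without advancing time (a new reading comes with each control period).
- cams.read_camera(name): name is "scene" or "top"; returns a dict with "color" (480x640x3 uint8, red, green, blue), "fov_y" (degrees; the focal length in pixels is half the picture's height over the tangent of half this angle, whatever the lens; pixels are square), "cx", "cy" (the principal point, pixels), "k1" (the pictures are not rectified: a ray, as slopes to the right and down, at radius r is drawn at 1 + k1 r^2 times it, then the intrinsics apply), "origin" and "orientation" of the camera in the world. Camera axes: x right, y up, looking along -z (the intrinsics and any distortion apply to the point x, -y, -z); pixel columns grow to the right and rows downward; lengths in m; the calibration is good to about 2 mm. A picture is of the moment at which its call begins. There is no depth.
- order.sign_off(): hands the job in; it is judged then, once.
The state is a dict: "time": time; "qpos": joint angles; "dq": joint speeds; "joint_efforts": joint torques, N m; "eef_pos": TCP position; "tcp_rot": TCP orientation; "contact_force": force on the tool from outside, world axes, zero at the start; "wrist_torque": the same for the moment, N m; "opening": opening from 0.0 (shut) to 1.0 (fully open); "finger_force": force on a finger pad.
Only numpy, scipy, OpenCV 4.12 (cv2) and the standard library are available. Lean on these libraries where they do the work, as an engineer would, in place of code of your own. Each camera call takes 0.05 s, during which the arm holds its last target. There are 200 camera calls.

## Task

Weigh the carving that lies in the handled basket, basket and all: take the hand-held hanging scale off its pegs, pass its hook under the middle of the basket's handle, and raise the basket by the hook alone until it hangs at least 4 cm clear of the bench. The program finishes while still holding the scale up, with the basket hanging still and level so that the reading can settle. Do not tip the basket or spill the carving, and leave the other things where they are.

Things in the scene. Friction and masses are not known exactly. Their poses are not given: they have to be found in the camera images.
- scale: black hand-held hanging scale, 0.16 kg. Its body, the part to grip, is a bar 120 mm long (its y), 26 thick (x), 36 tall (z up); origin in the bar's middle. Rigid with it a steel hook of 8 mm rod in its x-z plane: stem straight down to 44 mm below the origin, then slanting to x -20 mm at 62 mm, down to x -22 at 86, round the bottom (underside 112 mm below the origin at x 0) and up on the +x side
- hook_tip (a point): free tip of the scale's hook (rod axis): x +22 mm, 84 mm below the scale's origin. The hook opens to the scale's +x: a 10 mm bar lying along y passes in over the tip, from x over 32 mm to x 0, if its axis is 57 to 74 mm below the scale's origin (66 is best)
- hook_seat (a point): where the axis of a 10 mm bar lies when it sits in the bottom of the hook: 99 mm straight below the scale's origin (so after a bar has passed in at 66 mm the scale rises 33 mm before taking its weight); turns with the scale
- basket: plastic lattice basket standing on the bench, 190 mm (its x) x 130 (its y), rim 80 high, about 0.2 kg empty; a white arched handle, rigid and upright, springs from the middle of its two long sides: a 10 mm round bar in the basket's y-z plane, the top straight and level for 64 mm along its y. Origin centre of underside, z up
- handle_mid (a point): middle of the straight top of the basket's handle, on the bar's axis: 155 mm straight above the basket's origin, 75 mm above the rim
- blank: roughed-out wooden carving 100 x 70 x 54 mm, about 0.26 kg, loose in the basket near its middle, wholly below the rim; origin centre of underside
- rack: fixed wooden tool rack, 330 mm long (its y): rail face at its x 0, 98 to 148 mm high; square 12 mm pegs stick out 118 mm to its -x, tops 125 mm high, a 10 mm stop on each tip. The scale's bar lies across two pegs (84 mm between axes), stem between them, some 70 mm in front of the rail and 70 mm to the rack's +y, scale origin 143 mm high. Origin on the bench under the rail's face, mid-length
- mallet: turned wooden carving mallet, head 72 mm wide, hanging head up between the other two pegs of the rack, 155 mm along the rail from the scale; its head's top stands 192 mm above the bench; origin at the lower end of its handle
- bowl: round wicker bowl of wood offcuts, no handle, 160 mm wide, about 55 mm high; origin centre of underside
- gouge: carving gouge lying flat, 227 mm long, 25 mm high, wooden handle towards its -x; origin under the front end of the handle
- wax_tin: small round metal tin with a lid, 52 mm wide, 45 mm high; origin centre of underside
- whetstone: grey sharpening stone on a wooden base, 190 x 70 x 38 mm; origin centre of underside
- glue: white glue bottle, 54 mm wide, 150 mm tall, standing; origin centre of underside
- figure: small standing carved figure, 64 mm wide, 102 mm tall; origin centre of underside
There are look-alikes about, which are no part of the job. Of the things like the mallet, leave any that is purple; of the rest the smaller one is meant.

How it is judged:
By the outcome, as a careful person would: the job done as asked, in the order asked, and still so for the second after the job is handed in, while the arm keeps its last pose, push and grip.
It also fails if it takes over 51 s, if anything falls off the work surface, if the arm or the gripper's body presses on something with over 40 N, if the wrist force passes 120 N, or if a joint passes its speed limit or range.

## Working session

There is one attempt and no reset: what is moved stays moved. The work goes in short steps, Python scripts to look and compute and a tool call to move; the robot and the scene stay as the last step left them, time stands still between calls to the robot, and variables do not carry over. Pictures are saved under pics/ and viewed, at most 11 in all, crops included, and the job is handed in when it is done.

Besides the shell and the picture viewer there is one more tool, called after "Call:" as name(argument=value, ...) on one line, values as JSON. move_arm: Moves the arm, as the interface text tells. Its arguments: {"type":"object","properties":{"plan":{"type":"array","items":{"type":"number"}},"newtons":{"type":"number"}},"required":["plan"]}

```bash
mkdir -p pics; cat > h.py <<'E'
import numpy as np,cv2,sys
from scipy.spatial.transform import Rotation as R
def snap(cams,name,fn):
    c=cams.read_camera(name); cv2.imwrite(fn,c['color'][:,:,::-1]); d={k:v for k,v in c.items() if k!='color'}
    import pickle; pickle.dump(d,open(name+'.pkl','wb')); return c
def load(name):
    import pickle; return pickle.load(open(name+'.pkl','rb'))
def K(c):
    f=240/np.tan(np.radians(c['fov_y'])/2); return np.array([[f,0,c['cx']],[0,f,c['cy']],[0,0,1.]]),np.array([c['k1'],0,0,0.])
def ray(c,uv):
    k,d=K(c); p=cv2.undistortPoints(np.array([[uv]],float),k,d)[0,0]
    return np.array(c['origin']),R.from_quat(c['orientation']).apply([p[0],-p[1],-1])
def atz(c,uv,z):
    o,v=ray(c,uv); return o+v*(z-o[2])/v[2]
def proj(c,P):
    k,d=K(c); q=R.from_quat(c['orientation']).inv().apply(np.atleast_2d(P)-np.array(c['origin']))
    q=q*[1,-1,-1]; return cv2.projectPoints(q.reshape(-1,1,3),np.zeros(3),np.zeros(3),k,d)[0][:,0]
def tri(a,ua,b,ub):
    o1,v1=ray(a,ua);o2,v2=ray(b,ub)
    s=np.linalg.lstsq(np.c_[v1,-v2],o2-o1,rcond=None)[0]
    p,q=o1+s[0]*v1,o2+s[1]*v2; return (p+q)/2,np.linalg.norm(p-q)
E
python3 - <<'E'
from plant import ctrl,cams,order
from h import *
for n in('scene','top'):
    c=snap(cams,n,f'pics/{n}0.png'); print(n,{k:v for k,v in c.items() if k!='color'})
print(ctrl.get_state())
E
```

```text
scene {'fov_y': 47.5589330204275, 'cx': 324.93834357549355, 'cy': 231.1301849369743, 'k1': -0.09664922557892962, 'origin': array([1.06392353, 0.45365629, 1.10758129]), 'orientation': array([0.12536266, 0.2487378 , 0.86072318, 0.42610952])}
top {'fov_y': 43.38587727400068, 'cx': 323.40266990165657, 'cy': 238.09649307172154, 'k1': -0.09875654937112907, 'origin': array([0.36126341, 0.11388731, 1.27933316]), 'orientation': array([ 0.05722314, -0.07094225, -0.69771246,  0.71055614])}
{'time': 0.1, 'qpos': array([-1.31899840e+00,  2.87112875e-01,  1.57804239e+00, -3.84437573e-05,
        1.27861467e+00, -1.49998165e-01]), 'dq': array([ 0.00053545, -0.00014591, -0.00383004, -0.00060315, -0.00019837,
        0.00034039]), 'joint_efforts': array([ 2.15540749e-03, -4.07293904e+01, -2.93697846e+01, -7.79761467e-05,
        3.43013693e-03, -1.49140067e-05]), 'eef_pos': array([ 0.26384139, -0.62064357,  0.23005526]), 'tcp_rot': array([ 9.79886079e-01,  1.99554720e-01, -7.37649743e-05, -1.08629213e-03]), 'contact_force': array([-0.21325923, -0.10596438,  0.28655315]), 'wrist_torque': array([ 0.02278117,  0.03440141, -0.02320318]), 'finger_force': 0.0, 'opening': 1.0014861496432068}
```

View pics/scene0.png

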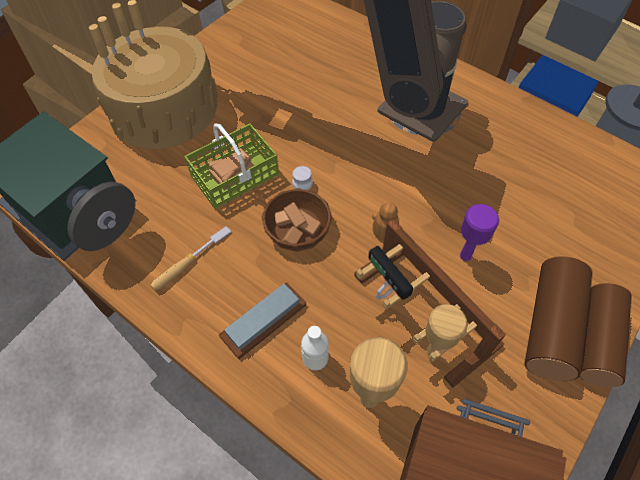

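View pics/top0.png

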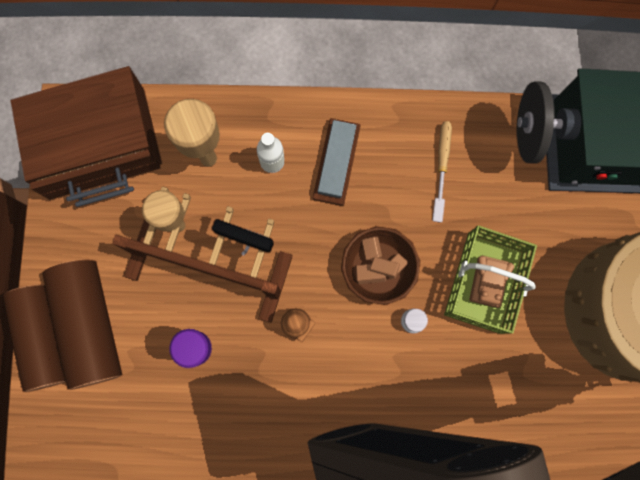

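The scene view shows the scale near (390,272) on the rack and the basket with its handle at about (230,150). In the top view the scale is at (242,236) and the handle runs from (463,268) to (533,287). I'll enlarge both.

```bash
python3 - <<'E'
import cv2,numpy as np
def crop(n,x,y,w,h):
    return cv2.resize(cv2.imread(f'pics/{n}0.png')[y:y+h,x:x+w],(w*4,h*4),interpolation=cv2.INTER_CUBIC)
cv2.imwrite('pics/c1.png',np.vstack([np.hstack([crop('scene',340,220,100,75),crop('top',190,195,100,75)]),np.hstack([crop('scene',180,110,100,75),crop('top',445,240,100,75)])]))
E
```

```text
(no output)
```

View pics/c1.png

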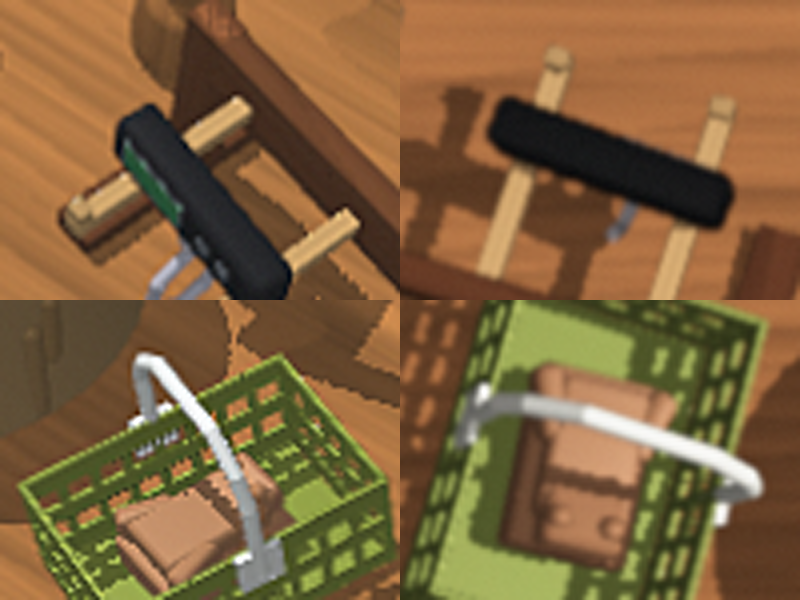

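```bash
cat > fit.py <<'E'
from h import *
from scipy.optimize import least_squares
S,T=load('scene'),load('top')
cs=lambda x,y:(340+x/4,220+y/4); ct=lambda x,y:(190+(x-400)/4,195+y/4)
bs=lambda x,y:(180+x/4,110+(y-300)/4); bt=lambda x,y:(445+(x-400)/4,240+(y-300)/4)
print('robot base in top',proj(T,[[0,0,0],[.5,0,0],[.5,.2,0]]).round())
# scale: centre silhouette, ends
e1,e2=atz(T,ct(497,119),.15),atz(T,ct(724,209),.15); print('bar ends top',e1,e2,np.linalg.norm(e1-e2)*1e3)
# basket rim corners triangulate
C={'a':(bs(22,488),(475,229)),'b':(bs(280,358),None),'c':(bs(388,482),None)}
for k,(s,t) in C.items(): print(k,atz(S,s,.08))
for t in[(475,229),(535,244),(515,333),(448,312)]: print('top rim',t,atz(T,t,.08))
print('proj scene corners->top',{k:proj(T,atz(S,s,.08)).round(1) for k,(s,t) in C.items()})
E
python3 fit.py
```

```text
robot base in top [[363. 528.]
 [365. 283.]
 [271. 282.]]
bar ends top [0.59045278 0.30252308 0.15      ] [0.54909527 0.19266991 0.15      ] 117.38041325118384
a [ 0.58018425 -0.34086873  0.08      ]
b [ 0.40275652 -0.28573794  0.08      ]
c [ 0.44019032 -0.16370814  0.08      ]
top rim (475, 229) [ 0.60684709 -0.2183172   0.08      ]
top rim (535, 244) [ 0.57804111 -0.34353301  0.08      ]
top rim (515, 333) [ 0.39613408 -0.29456213  0.08      ]
top rim (448, 312) [ 0.43660401 -0.15893915  0.08      ]
proj scene corners->top {'a': array([[533.7, 243. ]]), 'b': array([[510.6, 329.6]]), 'c': array([[450.3, 310.2]])}
```

```bash
cat > ov.py <<'E'
from h import *
S,T=load('scene'),load('top')
def frame(x,y,yaw,P): 
    return R.from_euler('z',yaw,degrees=True).apply(np.array(P,float)/1e3)+[x,y,0]
hk=[[0,0,0],[0,0,-44],[-20,0,-62],[-22,0,-86],[-16,0,-101],[0,0,-108],[16,0,-101],[22,0,-84]]
def draw(im,c,P,col,x0,y0,k,cl=False):
    q=((proj(c,P)-[x0,y0]+.5)*k-.5).round().astype(int); cv2.polylines(im,[q.reshape(-1,1,2)],cl,col,1,cv2.LINE_AA)
def crop(fn,x,y,w,h,k): return cv2.resize(cv2.imread(fn)[y:y+h,x:x+w],(w*k,h*k),interpolation=cv2.INTER_CUBIC)
def box(x,y,yaw,z): return frame(x,y,yaw,[[sx*13,sy*60,z] for sx,sy in((-1,-1),(1,-1),(1,1),(-1,1))])
if __name__=='__main__':
    out=[]
    for n,c,(sx,sy),(bx,by) in(('scene',S,(350,235),(180,110)),('top',T,(205,205),(445,220))):
        a=crop(f'pics/{n}0.png',sx,sy,80,75,5); x,y,yw=.570,.2476,-20.6
        for z in(161,125): draw(a,c,box(x,y,yw,z),(0,255,255),sx,sy,5,True)
        draw(a,c,frame(x,y,yw,np.array(hk)+[0,0,143]),(0,255,0),sx,sy,5)
        draw(a,c,frame(x,y,yw+180,np.array(hk)+[0,0,143]),(0,0,255),sx,sy,5)
        b=crop(f'pics/{n}0.png',bx,by,100,94,4); b=b[:375]; x,y,yw=.5102,-.2523,-17.3
        draw(b,c,frame(x,y,yw,[[0,-32,155],[0,32,155]]),(0,0,255),bx,by,4)
        draw(b,c,frame(x,y,yw,[[0,-3,155],[0,3,155]]),(255,0,0),bx,by,4)
        draw(b,c,frame(x,y,yw,[[-95,-65,80],[95,-65,80],[95,65,80],[-95,65,80]]),(0,0,255),bx,by,4,True)
        out.append(np.hstack([a,b]))
    cv2.imwrite('pics/o1.png',cv2.resize(np.vstack(out),(800,600)) if out[0].shape[0]*2>600 else np.vstack(out))
E
sed -i 's/,94,4); b=b\[:375\]/,94,4); b=b[:375]/' ov.py; python3 ov.py
```

```text
(no output)
```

View pics/o1.png

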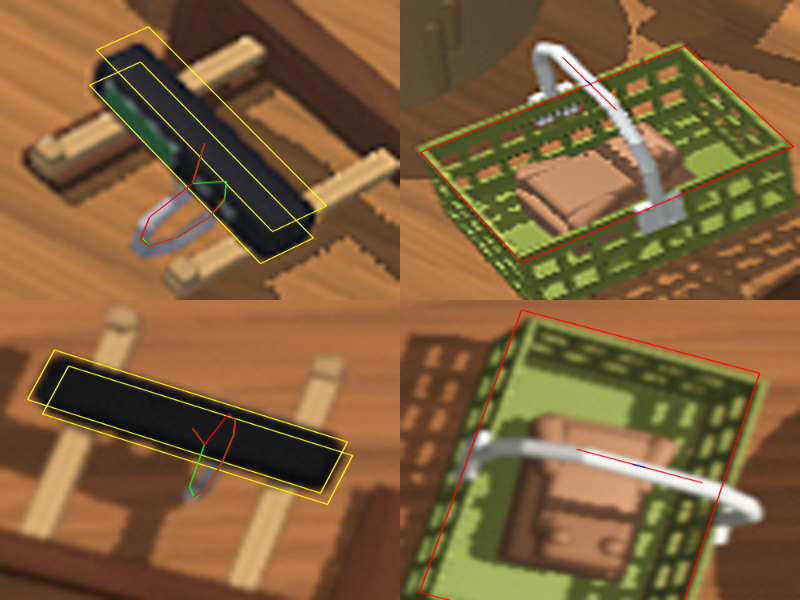

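```bash
cat > fs.py <<'E'
from ov import *
from scipy.optimize import minimize
k=4; ims={}
for n,c,(x,y,w,h) in(('scene',S,(355,235,70,70)),('top',T,(200,205,85,60))):
    im=crop(f'pics/{n}0.png',x,y,w,h,k).astype(int); b,g,r=im[...,0],im[...,1],im[...,2]
    ims[n]=(c,x,y,im,((r<62)&(b>12+0*r)|((g>r+15)))) if n=='scene' else (c,x,y,im,(r<50)&(abs(r-b)<15))
    print(n,ims[n][4].mean())
def cost(p,names=('scene','top'),full=False):
    t=0;res=[]
    for n in names:
        c,x,y,im,m=ims[n]
        P=np.vstack([box(p[0],p[1],p[2],p[3]+18),box(p[0],p[1],p[2],p[3]-18)])
        q=((proj(c,P)-[x,y]+.5)*k-.5); H=cv2.convexHull(np.round(q*16).astype(np.int32).reshape(-1,1,2))
        z=np.zeros(m.shape,np.uint8); cv2.fillConvexPoly(z,H,1,cv2.LINE_8,4)
        i=(m&(z>0)).sum()/(m|(z>0)).sum(); t-=i;res.append(i)
    return (t,res) if full else t
for nm in(('scene','top'),('top',),('scene',)):
    f=(lambda p:cost([p[0],p[1],p[2],143],nm))
    s=minimize(f,[.570,.2476,-20.6],method='Nelder-Mead',options=dict(initial_simplex=[[.57,.2476,-20.6],[.575,.2476,-20.6],[.57,.2526,-20.6],[.57,.2476,-17]]))
    print(nm,s.x,cost([*s.x,143],full=True))
    if len(nm)==2: x,y,yw=s.x
a=[]
for h in(None,0,180):
    im=crop('pics/scene0.png',368,262,44,50,9)
    if h is not None: draw(im,S,frame(x,y,yw+h,np.array(hk)+[0,0,143]),(0,0,255),368,262,9)
    a.append(im[:,:264] if 0 else cv2.resize(im,None,fx=.67,fy=.67))
t=[]
for h in(None,0,180):
    im=crop('pics/top0.png',225,228,44,50,6)
    if h is not None: draw(im,T,frame(x,y,yw+h,np.array(hk)+[0,0,143]),(0,0,255),225,228,6)
    t.append(cv2.resize(im,(a[0].shape[1],298)))
cv2.imwrite('pics/o2.png',np.vstack([np.hstack(a),np.hstack(t)])[:600])
E
python3 fs.py
```

```text
scene 0.21496173469387755
top 0.15420343137254902
('scene', 'top') [  0.57282987   0.24995053 -21.91671371] (np.float64(-1.4642970965668654), [np.float64(0.7104776729253819), np.float64(0.7538194236414835)])
('top',) [  0.57162325   0.24745255 -21.90989919] (np.float64(-1.4625416423290898), [np.float64(0.7071234998064266), np.float64(0.7554181425226631)])
('scene',) [  0.57240564   0.2486329  -22.00612287] (np.float64(-1.4618305849822262), [np.float64(0.7112041680868676), np.float64(0.7506264168953586)])
```

View pics/o2.png

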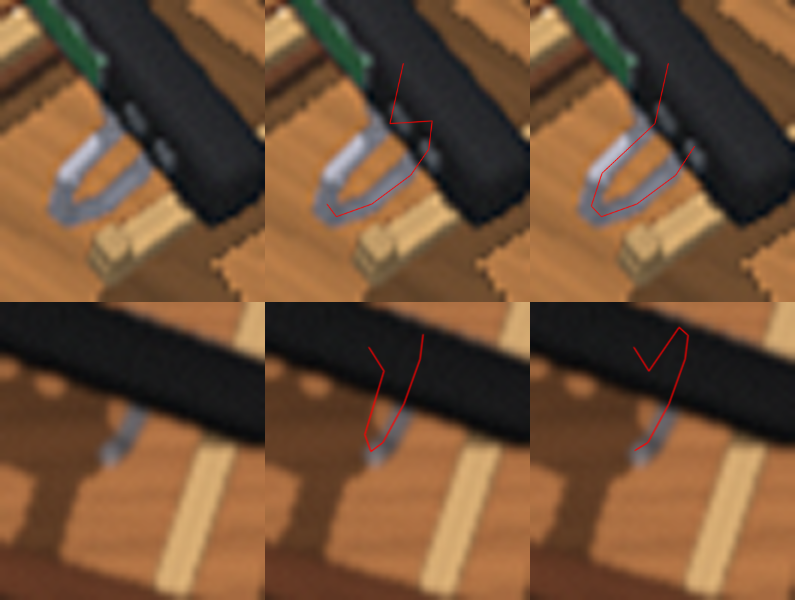

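The hook overlay shows the rod leaving the stem on the far side, so the hook opens towards the robot (scale yaw about 158°). The handle's yaw is about 163°, so only a small turn is needed. Moving to above the scale.

Call:
move_arm(plan=[22,36,4,0,0,1.9,85,22,36,4,0,0,1.9,85,22,36,4,0,0,1.9,85,22,36,4,0,0,1.9,85,22,36,4,0,0,1.9,85,22,36,4,0,0,1.9,85,22,36,4,0,0,1.9,85,22,36,4,0,0,1.9,85,22,36,4,0,0,1.9,85,22,36,4,0,0,1.9,85,22,36,0,0,0,1.9,85,22,36,0,0,0,1.9,85])

```text
time: 1.3
eef_pos: [0.5285, -0.1875, 0.2711]
tcp_rot: [0.921, 0.39, -0.0, -0.0]
contact_force: [-0.0, -0.6, -0.4]
opening: 0.997
finger_force: 0.0
```

Call:
move_arm(plan=[4,36,0,0,0,1.9,85,4,36,0,0,0,1.9,85,4,36,0,0,0,1.9,85,4,36,0,0,0,1.9,85,4,36,0,0,0,1.9,85,4,36,0,0,0,1.9,85,4,36,0,0,0,1.9,85,4,36,0,0,0,1.9,85,4,36,0,0,0,1.8,85,4,36,0,0,0,1.8,85,4,36,0,0,0,1.8,85,0,10,0,0,0,1.8,85])

```text
time: 2.5
eef_pos: [0.5715, 0.2197, 0.2705]
tcp_rot: [0.827, 0.563, -0.0, -0.001]
contact_force: [0.1, 1.1, -0.4]
opening: 0.999
finger_force: 0.0
```

Call:
move_arm(plan=[0,0,0,0,0,0,85,0,0,0,0,0,0,85])

```text
time: 2.7
eef_pos: [0.5718, 0.2161, 0.2709]
tcp_rot: [0.828, 0.561, -0.001, 0.0]
contact_force: [-0.4, -0.9, -0.5]
opening: 0.995
finger_force: 0.0
```

```bash
cat > st.py <<'E'
from plant import ctrl
from h import *
s=ctrl.get_state(); r=R.from_quat(s['tcp_rot']).as_matrix()
print('t',s['time'],'pos',(s['eef_pos']*1e3).round(1),'yaw_y',np.degrees(np.arctan2(r[1,1],r[0,1])).round(2),'z',r[:,2].round(4),'F',s['contact_force'].round(2),'M',s['wrist_torque'].round(2),'op',round(s['opening']*85.4,1),'ff',s['finger_force'],'q',s['qpos'].round(2))
E
python3 st.py
```

```text
t 2.7 pos [571.8 216.1 270.9] yaw_y -21.81 z [-8.e-04 -8.e-04 -1.e+00] F [-0.36 -0.87 -0.48] M [ 0.03 -0.01 -0.01] op 84.9 ff 0.0 q [ 0.2   0.12  1.7  -0.    1.32  0.58]
```

Call:
move_arm(plan=[0,17,-10,0,0,0,85,0,16,-20,0,0,0,85,0,0,-20,0,0,0,85,0,0,-20,0,0,0,85,0,0,-20,0,0,0,85,0,0,-20,0,0,0,85,0,0,-20,0,0,0,85,0,0,-10,0,0,0,85,0,0,-9,0,0,0,85,0,0,0,0,0,0,85])

```text
time: 3.7
eef_pos: [0.5713, 0.2495, 0.121]
tcp_rot: [0.828, 0.561, -0.001, -0.0]
contact_force: [-0.0, -0.5, -0.3]
opening: 0.993
finger_force: 0.0
```

```bash
python3 st.py; python3 - <<'E'
from plant import cams
from ov import *
a=[]
for n,(x,y,w,h) in(('scene',(320,180,130,150)),('top',(180,170,130,150))):
    c=snap(cams,n,f'pics/{n}1.png'); a.append(crop(f'pics/{n}1.png',x,y,w,h,3))
cv2.imwrite('pics/c2.png',np.hstack(a))
E
```

```text
t 3.7 pos [571.3 249.5 121. ] yaw_y -21.81 z [-2.3e-03 -5.0e-04 -1.0e+00] F [-0.   -0.5  -0.27] M [ 0.02 -0.01  0.  ] op 84.8 ff 0.0 q [0.25 0.29 1.79 0.   1.07 0.63]
```

View pics/c2.png

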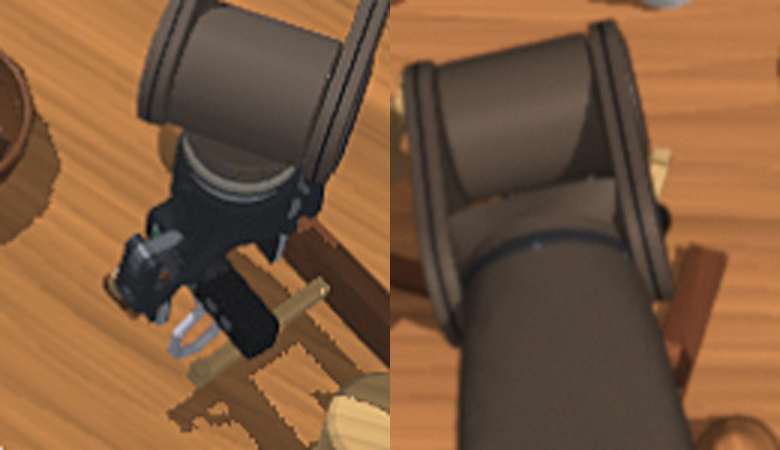

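The open fingers straddle the bar, with the hook visible below it (left panel, about (195,335)). Closing.

Call:
move_arm(plan=[0,0,0,0,0,0,45,0,0,0,0,0,0,30,0,0,0,0,0,0,10,0,0,0,0,0,0,10,0,0,0,0,0,0,10,0,0,0,0,0,0,10,0,0,0,0,0,0,10,0,0,0,0,0,0,10], newtons=70)

```text
time: 4.6
eef_pos: [0.5724, 0.2499, 0.123]
tcp_rot: [0.828, 0.561, 0.001, 0.0]
contact_force: [0.1, 0.3, 3.5]
opening: 0.296
finger_force: 68.8
```

```bash
python3 st.py
```

```text
t 4.6 pos [572.4 249.9 123. ] yaw_y -21.78 z [ 1.e-03  3.e-04 -1.e+00] F [0.11 0.34 3.49] M [0.03 0.1  0.1 ] op 25.3 ff 68.76887083053589 q [0.25 0.28 1.79 0.   1.07 0.63]
```

Call:
move_arm(plan=[0,0,5,0,0,0,10,0,0,10,0,0,0,10,0,0,15,0,0,0,10,0,0,20,0,0,0,10,0,0,25,0,0,0,10,0,0,25,0,0,0,10,0,0,25,0,0,0,10,0,0,15,0,0,0,10,0,0,5,0,0,0,10,0,0,0,0,0,0,10])

```text
time: 5.6
eef_pos: [0.5721, 0.2498, 0.268]
tcp_rot: [0.828, 0.561, 0.001, 0.0]
contact_force: [0.1, 0.2, -2.0]
opening: 0.296
finger_force: 68.3
```

```bash
python3 st.py
```

```text
t 5.6 pos [572.1 249.8 268. ] yaw_y -21.78 z [ 1.1e-03  3.0e-04 -1.0e+00] F [ 0.05  0.2  -1.96] M [-0.01  0.02  0.01] op 25.3 ff 68.28850865364075 q [0.25 0.15 1.67 0.   1.32 0.63]
```

Call:
move_arm(plan=[1,-10,0,0,0,0.4,10,2,-25,0,0,0,0.4,10,2,-35,0,0,0,0.4,10,2,-35,0,0,0,0.4,10,1,-35,0,0,0,0.4,10,1,-35,0,0,0,0.4,10,1,-35,0,0,0,0.4,10,1,-35,0,0,0,0.4,10,1,-35,0,0,0,0.4,10,1,-35,0,0,0,0.4,10,1,-35,0,0,0,0.4,10,1,-35,0,0,0,0.2,10])

```text
time: 6.8
eef_pos: [0.5858, -0.137, 0.2652]
tcp_rot: [0.805, 0.594, -0.001, -0.001]
contact_force: [0.5, 0.7, -2.1]
opening: 0.294
finger_force: 68.2
```

Call:
move_arm(plan=[1,-35,0,0,0,0,10,1,-35,0,0,0,0,10,0,-30,0,0,0,0,10,0,-25,0,0,0,0,10,0,-15,0,0,0,0,10,0,-7,0,0,0,0,10,0,0,0,0,0,0,10,0,0,0,0,0,0,10])

```text
time: 7.6
eef_pos: [0.589, -0.2813, 0.2669]
tcp_rot: [0.805, 0.594, 0.0, -0.001]
contact_force: [0.4, -0.4, -2.7]
opening: 0.295
finger_force: 68.3
```

```bash
python3 st.py; python3 - <<'E'
from plant import cams
from ov import *
a=[]
for n,(x,y,w,h) in(('scene',(170,80,100,140)),('top',(440,180,100,140))):
    c=snap(cams,n,f'pics/{n}2.png'); a.append(crop(f'pics/{n}2.png',x,y,w,h,4))
cv2.imwrite('pics/c3.png',np.hstack(a))
E
```

```text
t 7.6 pos [ 589.  -281.3  266.9] yaw_y -17.14 z [-6.e-04  1.e-03 -1.e+00] F [ 0.4  -0.44 -2.72] M [ 0.   -0.03  0.03] op 25.2 ff 68.2562792301178 q [-0.6   0.21  1.6   0.    1.33 -0.3 ]
```

View pics/c3.png

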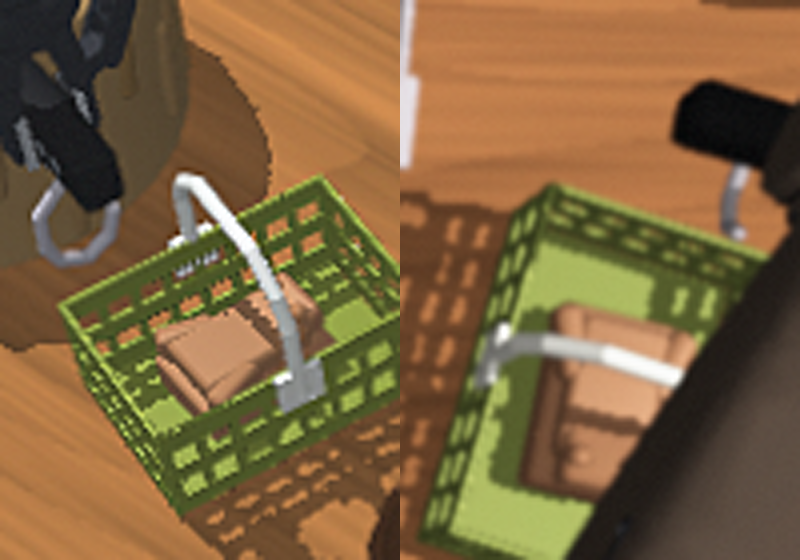

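The top view shows the hook at px (524,238), clear of the handle. The scene view shows the ring bottom at px (188,146), with the tip on the right towards the handle. I'll check the hook model against these pixels and triangulate the handle's middle.

```bash
python3 - <<'E'
from ov import *
yw=-17.14+180; 
for zo in (290-3,290): print('hook px',zo,[ (n,proj(c,frame(.589,-.2813,yw,np.array(hk[2:])+[0,0,zo])).round(1).tolist()) for n,c in(('scene',S),('top',T))])
m=frame(.5102,-.2523,-17.3,[[0,0,155],[0,-32,155],[0,32,155]])
ps,pt=proj(S,m),proj(T,m); print('handle pred',ps.round(1).tolist(),pt.round(1).tolist())
print('tri',tri(S,ps[0]+[-1.3,.3],T,pt[0]+[0.3,0]))
# perpendicular centreline of white bar
for n in('scene','top'):
    im=cv2.imread(f'pics/{n}0.png').astype(int); w=(im.min(2)>125)&(im.max(2)-im.min(2)<35)
    x,y=(205,118) if n=='scene' else (455,258)
    ys,xs=np.nonzero(w[y:y+70,x:x+90]); 
    for v in sorted(set(xs if n=='top' else ys)):
        s=(xs==v) if n=='top' else (ys==v); o=(ys if n=='top' else xs)[s]; print((v+(x if n=='top' else y),round(o.mean()+(y if n=='top' else x),1),int(o.max()-o.min()+1)),end=' ')
    print()
E
```

```text
hook px 287 [('scene', [[179.9, 133.3], [181.4, 141.1], [185.2, 144.4], [192.1, 143.3], [197.8, 138.1], [198.7, 131.8]]), ('top', [[533.0, 213.6], [528.6, 215.5], [525.1, 220.1], [521.8, 228.7], [520.9, 236.0], [523.3, 237.3]])]
hook px 290 [('scene', [[179.6, 132.4], [181.1, 140.2], [184.9, 143.5], [191.9, 142.4], [197.5, 137.2], [198.4, 130.9]]), ('top', [[533.6, 213.3], [529.2, 215.1], [525.6, 219.8], [522.3, 228.4], [521.5, 235.7], [523.8, 237.0]])]
handle pred [[226.7, 135.4], [220.0, 127.3], [233.5, 143.8]] [[504.4, 271.4], [520.2, 276.6], [488.5, 266.2]]
tri (array([ 0.51108676, -0.25465057,  0.15269572]), np.float64(0.0021967757487741544))
(np.int64(123), np.float64(215.5), 2) (np.int64(124), np.float64(217.0), 7) (np.int64(125), np.float64(217.5), 8) (np.int64(126), np.float64(217.5), 8) (np.int64(127), np.float64(218.7), 9) (np.int64(128), np.float64(218.8), 11) (np.int64(129), np.float64(221.5), 6) (np.int64(130), np.float64(219.4), 11) (np.int64(131), np.float64(220.0), 12) (np.int64(132), np.float64(220.2), 13) (np.int64(133), np.float64(221.6), 13) (np.int64(134), np.fl
[... 3947 characters left out ...]
4(276.5), 6) (np.int64(518), np.float64(277.0), 5) (np.int64(519), np.float64(277.5), 6) (np.int64(520), np.float64(277.5), 6) (np.int64(521), np.float64(278.5), 6) (np.int64(522), np.float64(278.5), 6) (np.int64(523), np.float64(280.9), 20) (np.int64(524), np.float64(285.6), 19) (np.int64(525), np.float64(285.8), 19) (np.int64(526), np.float64(286.2), 18) (np.int64(527), np.float64(282.5), 8) (np.int64(528), np.float64(282.0), 7) (np.int64(529), np.float64(282.5), 6) (np.int64(530), np.float64(283.0), 7) (np.int64(531), np.float64(284.0), 7) (np.int64(532), np.float64(284.5), 8) (np.int64(533), np.float64(285.0), 7) (np.int64(534), np.float64(285.5), 6) (np.int64(535), np.float64(286.5), 2)
```

```bash
python3 - <<'E'
from ov import *
im=cv2.imread('pics/scene0.png').astype(int)
for y in range(124,150,2):
    r=im[y,210:245]; w=(r.min(1)>130)&(r.max(1)-r.min(1)<40); print(y,np.nonzero(w)[0]+210)
E
```

```text
124 [214 215 216 217 218 219 220]
126 [214 215 216 217 218 219 220 221]
128 [219 220 221 222 223]
130 [214 215 220 221 222 223 224]
132 [214 215 216 222 223 224 225 226]
134 [215 216 217 224 225 226 227 228]
136 [215 216 217 219 220 221 222 225 226 227 228 229]
138 [215 216 217 219 227 228 229 230 231]
140 [212 213 214 215 229 230 231 232 233]
142 [230 231 232 233 234]
144 [221 222 223 232 233 234 235]
146 [217 233 234 235 236]
148 [214 215 234 235 236 237]
```

```bash
python3 - <<'E'
from ov import *
for d in([0.1,0],[-.3,-.5]):
  for e in([0,1.5],[-.4,1.4]): print(tri(S,np.array([226.7,135.4])+d,T,np.array([504.4,271.4])+e))
l=np.array([atz(T,p,.155) for p in((488,268),(520,277.5))]); d=l[1]-l[0]; print('handle dir',np.degrees(np.arctan2(d[1],d[0])))
l=np.array([atz(S,p,.155) for p in((221,128),(233.5,144))]); d=l[1]-l[0]; print('handle dir',np.degrees(np.arctan2(d[1],d[0])))
E
```

```text
(array([ 0.50806299, -0.25371005,  0.15210164]), np.float64(0.0011558200197000865))
(array([ 0.50831239, -0.25300233,  0.15266622]), np.float64(0.0017032873264892004))
(array([ 0.50818318, -0.2537765 ,  0.15361996]), np.float64(0.0023735885475057368))
(array([ 0.50843261, -0.25306844,  0.15418506]), np.float64(0.00291958336701018))
handle dir -105.6004144595316
handle dir 71.71541998076636
```

Call:
move_arm(plan=[1,3,-5,0,0,0,10,0,0,-10,0,0,0,10,0,0,-15,0,0,0,10,0,0,-15,0,0,0,10,0,0,-12,0,0,0,10,0,0,-9,0,0,0,10,-5,1.5,0,0,0,0,10,-10,3,0,0,0,0,10,-10,3,0,0,0,0,10,-8,2.5,0,0,0,0,10,-5,1.5,0,0,0,0,10,0,0,0,0,0,0,10])

```text
time: 8.9
eef_pos: [0.5514, -0.2676, 0.202]
tcp_rot: [0.805, 0.593, 0.0, 0.0]
contact_force: [0.2, -0.2, -2.8]
opening: 0.299
finger_force: 68.3
```

```bash
python3 st.py; cat > look.py <<'E'
import sys
from plant import cams
from ov import *
k=sys.argv[1];a=[]
for n,(x,y,w,h) in(('scene',(160,80,100,140)),('top',(440,180,100,140))):
    c=snap(cams,n,f'pics/{n}{k}.png'); a.append(crop(f'pics/{n}{k}.png',x,y,w,h,4))
cv2.imwrite(f'pics/l{k}.png',np.hstack(a))
E
python3 look.py 3
```

```text
t 8.9 pos [ 551.4 -267.6  202. ] yaw_y -17.2 z [ 7.e-04 -5.e-04 -1.e+00] F [ 0.19 -0.17 -2.77] M [-0.02  0.01  0.01] op 25.6 ff 68.2724404335022 q [-0.62  0.18  1.76 -0.    1.2  -0.32]
```

View pics/l3.png

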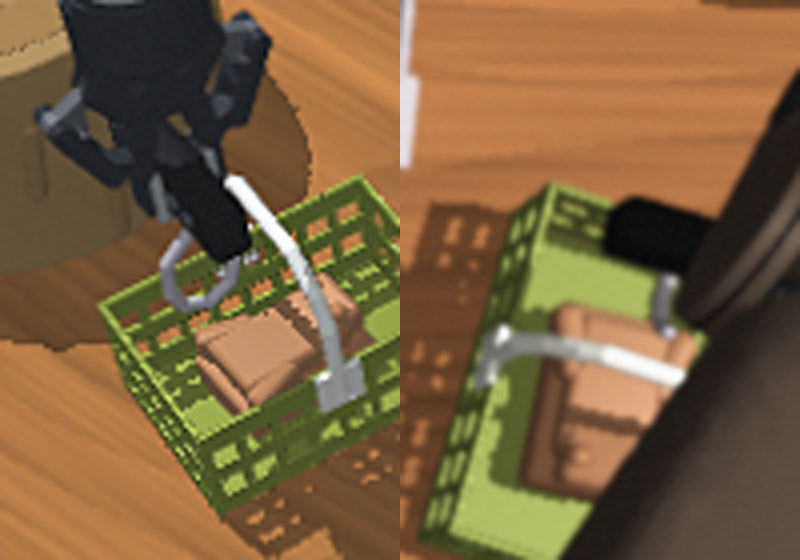

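The top view shows the hook tip at crop (662,335), just short of the handle (about y 365) and in line with its middle. Passing it in, with 2 mm of lowering.

Call:
move_arm(plan=[0,1,-2,0,0,0,10,-5,1.5,0,0,0,0,10,-8,2.5,0,0,0,0,10,-8,2.5,0,0,0,0,10,-8,2.5,0,0,0,0,10,-8,2.5,0,0,0,0,10,-4,1.3,0,0,0,0,10,-2,0.7,0,0,0,0,10,0,0,0,0,0,0,10])

```text
time: 9.9
eef_pos: [0.5088, -0.2532, 0.1995]
tcp_rot: [0.805, 0.594, 0.0, 0.0]
contact_force: [0.0, 0.0, -1.8]
opening: 0.296
finger_force: 68.3
```

```bash
python3 st.py;python3 look.py 4
```

```text
t 9.9 pos [ 508.8 -253.2  199.5] yaw_y -17.19 z [ 4.e-04 -2.e-04 -1.e+00] F [ 0.04  0.02 -1.81] M [ 0.01 -0.05 -0.02] op 25.3 ff 68.29119086265564 q [-0.64  0.08  1.87  0.    1.19 -0.34]
```

View pics/l4.png

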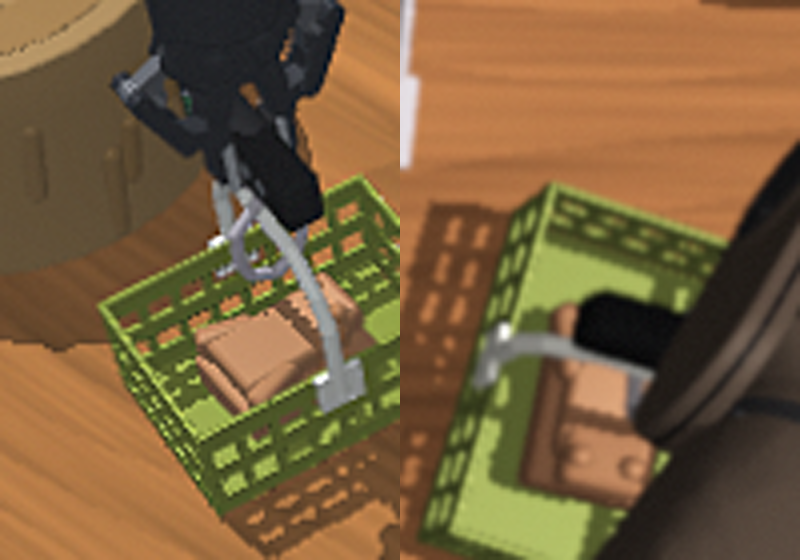

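The handle passes inside the hook (scene crop, about (262,215)) with no contact force. Raising slowly.

Call:
move_arm(plan=[0,0,4,0,0,0,10,0,0,6,0,0,0,10,0,0,6,0,0,0,10,0,0,5,0,0,0,10,0,0,3,0,0,0,10,0,0,2,0,0,0,10,0,0,1.5,0,0,0,10,0,0,1.5,0,0,0,10,0,0,1.5,0,0,0,10,0,0,1.5,0,0,0,10,0,0,1.5,0,0,0,10,0,0,0,0,0,0,10], newtons=90)

```text
time: 11.2
eef_pos: [0.5088, -0.2531, 0.2326]
tcp_rot: [0.805, 0.594, -0.0, -0.0]
contact_force: [-0.8, 0.5, -1.7]
opening: 0.296
finger_force: 88.3
```

```bash
python3 st.py
```

```text
t 11.2 pos [ 508.8 -253.1  232.6] yaw_y -17.18 z [-6.e-04  3.e-04 -1.e+00] F [-0.75  0.51 -1.72] M [ 0.07 -0.    0.  ] op 25.3 ff 88.25817704200745 q [-0.64  0.05  1.84 -0.    1.25 -0.34]
```

Call:
move_arm(plan=[0,0,1.5,0,0,0,10,0,0,1.5,0,0,0,10,0,0,1.5,0,0,0,10,0,0,1.5,0,0,0,10,0,0,1,0,0,0,10,0,0,1,0,0,0,10,0,0,1,0,0,0,10,0,0,1,0,0,0,10,0,0,0,0,0,0,10,0,0,0,0,0,0,10])

```text
time: 12.2
eef_pos: [0.509, -0.2532, 0.2428]
tcp_rot: [0.805, 0.594, -0.0, 0.0]
contact_force: [-0.6, 0.5, -7.8]
opening: 0.295
finger_force: 88.2
```

```bash
python3 st.py
```

```text
t 12.2 pos [ 509.  -253.2  242.8] yaw_y -17.18 z [ 0.e+00 -1.e-04 -1.e+00] F [-0.57  0.52 -7.76] M [-0.01 -0.01 -0.02] op 25.2 ff 88.15351366996765 q [-0.64  0.04  1.83 -0.    1.27 -0.34]
```

Basket weight is on the hook. Raising another 60 mm smoothly.

Call:
move_arm(plan=[0,0,0.5,0,0,0,10,0,0,1,0,0,0,10,0,0,1.5,0,0,0,10,0,0,2,0,0,0,10,0,0,2.5,0,0,0,10,0,0,3,0,0,0,10,0,0,3.5,0,0,0,10,0,0,4,0,0,0,10,0,0,4,0,0,0,10,0,0,4,0,0,0,10,0,0,4,0,0,0,10,0,0,4,0,0,0,10])

```text
time: 13.4
eef_pos: [0.509, -0.2532, 0.2772]
tcp_rot: [0.805, 0.594, -0.0, 0.0]
contact_force: [0.2, -0.5, -7.3]
opening: 0.292
finger_force: 88.1
```

Call:
move_arm(plan=[0,0,4,0,0,0,10,0,0,4,0,0,0,10,0,0,4,0,0,0,10,0,0,4,0,0,0,10,0,0,3.5,0,0,0,10,0,0,3,0,0,0,10,0,0,2.5,0,0,0,10,0,0,2,0,0,0,10,0,0,1.5,0,0,0,10,0,0,1,0,0,0,10,0,0,0.5,0,0,0,10,0,0,0,0,0,0,10])

```text
time: 14.6
eef_pos: [0.509, -0.2532, 0.3068]
tcp_rot: [0.805, 0.594, 0.0, -0.0]
contact_force: [-0.5, 0.5, -7.6]
opening: 0.295
finger_force: 88.1
```

Call:
move_arm(plan=[0,0,0,0,0,0,10,0,0,0,0,0,0,10,0,0,0,0,0,0,10,0,0,0,0,0,0,10,0,0,0,0,0,0,10,0,0,0,0,0,0,10,0,0,0,0,0,0,10,0,0,0,0,0,0,10,0,0,0,0,0,0,10,0,0,0,0,0,0,10,0,0,0,0,0,0,10,0,0,0,0,0,0,10])

```text
time: 15.8
eef_pos: [0.509, -0.2532, 0.3068]
tcp_rot: [0.805, 0.594, -0.0, -0.0]
contact_force: [1.2, -0.4, -6.9]
opening: 0.294
finger_force: 88.1
```

Call:
move_arm(plan=[0,0,0,0,0,0,10,0,0,0,0,0,0,10,0,0,0,0,0,0,10,0,0,0,0,0,0,10,0,0,0,0,0,0,10,0,0,0,0,0,0,10,0,0,0,0,0,0,10,0,0,0,0,0,0,10,0,0,0,0,0,0,10,0,0,0,0,0,0,10,0,0,0,0,0,0,10,0,0,0,0,0,0,10])

```text
time: 17.0
eef_pos: [0.509, -0.2532, 0.3068]
tcp_rot: [0.805, 0.594, -0.0, -0.0]
contact_force: [0.2, -0.4, -6.4]
opening: 0.291
finger_force: 88.1
```

```bash
python3 st.py; python3 look.py 5; python3 - <<'E'
import time
from plant import cams
from ov import *
# swing check: differences over 0.5 s
f=[cams.read_camera('scene')['color'].astype(int)[60:230,140:300] for _ in range(11)]
print('px changed',[int((abs(g-f[0]).max(2)>40).sum()) for g in f])
E
python3 st.py
```

```text
t 17.0 pos [ 509.  -253.2  306.8] yaw_y -17.18 z [-1.e-04 -0.e+00 -1.e+00] F [ 0.22 -0.43 -6.38] M [-0.04  0.02  0.01] op 24.9 ff 88.14523458480835 q [-0.64  0.    1.76 -0.    1.38 -0.34]
px changed [0, 0, 0, 0, 0, 0, 0, 0, 0, 0, 0]
t 17.65 pos [ 509.  -253.2  306.8] yaw_y -17.18 z [-0.  0. -1.] F [-0.32  0.17 -7.5 ] M [0.01 0.   0.06] op 24.8 ff 88.14564228057861 q [-0.64  0.    1.76  0.    1.38 -0.34]
```

View pics/l5.png

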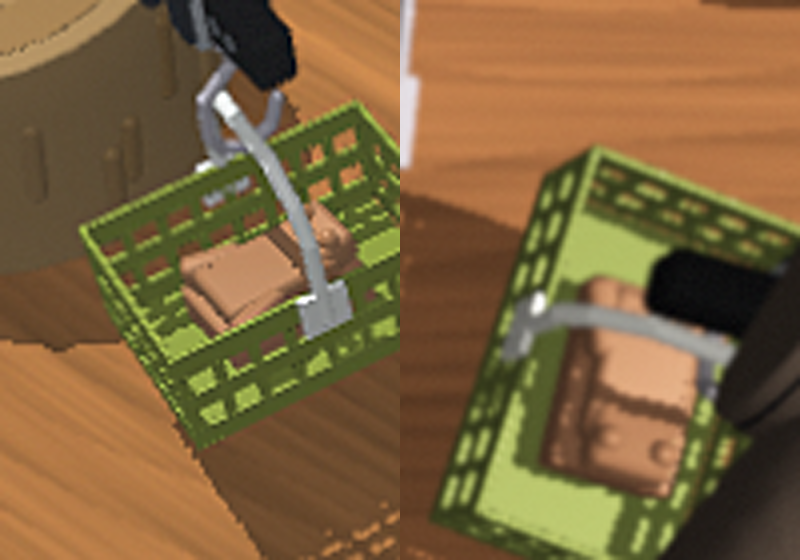

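```bash
python3 - <<'E'
from ov import *
from scipy.optimize import least_squares
h=frame(.509,-.2532,-17.2,[[0,0,228]])[0]
def pts(p): # roll,pitch,yaw about hook seat, dy slide
    r=R.from_euler('ZYX',[-17.2+p[2],p[1],p[0]],degrees=True)
    return r.apply(np.array([[95,-65,-75],[-95,-65,-75],[-95,65,-75],[95,65,-75],[95,-65,-155],[95,65,-155]])/1e3)+h
q=pts([0,0,0]); print(proj(S,q).round(1).tolist()); print(proj(T,q).round(1).tolist())
a=[]
for n,c,(x,y,w,hh) in(('scene',S,(170,90,120,120)),('top',T,(440,200,120,120))):
    im=crop(f'pics/{n}5.png',x,y,w,hh,3); draw(im,c,q[:4],(0,0,255),x,y,3,True); draw(im,c,q[4:],(0,0,255),x,y,3); a.append(im)
cv2.imwrite('pics/l6.png',np.hstack(a))
E
```

```text
[[178.3, 136.5], [247.3, 102.7], [275.8, 134.7], [204.5, 171.7], [185.3, 158.4], [210.6, 192.9]]
[[548.4, 236.3], [524.0, 330.4], [458.8, 309.2], [485.3, 215.5], [533.7, 243.4], [474.3, 223.9]]
```

View pics/l6.png

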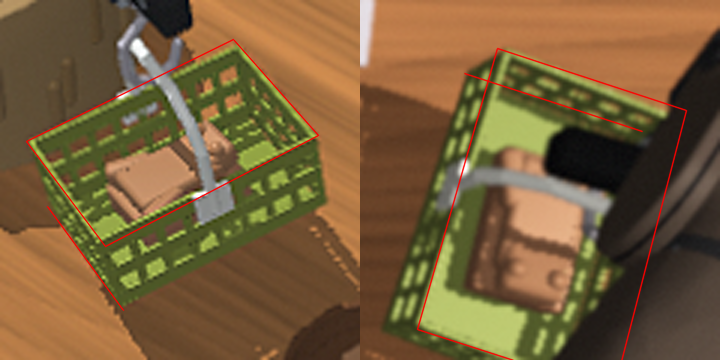

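The level-basket overlay matches the rim in both views. The basket hangs about 7 cm clear with the carving inside, and nothing moved between frames. Handing in.

```bash
python3 -c "
from plant import order; print(order.sign_off())"
```

```text
the job is handed in; nothing more can be done
None
```

The job is handed in: the basket hangs still and level from the scale's hook, about 7 cm clear of the bench, with the carving inside and the arm still holding the scale up.

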